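# Lock the tube shaker's tray with its transport pin

## Robot

A 6-joint arm with a two-finger parallel gripper is mounted at the origin on the work surface. World frame = base frame: x ahead of the robot, y to its left, z up, the work surface at z = 0. Lengths are in m, angles in degrees, forces in N, time in s.
With the tool pointing down it reaches from about 0.375 to 0.925 m from the base axis. Payload 5.7 kg.
Tool frame: the origin (TCP) lies between the finger pads; the fingertips stand 14 mm ahead of it and the grasp point (between the pads) lies 5 mm behind it; y points along the fingers, z is the direction in which the jaws open and shut, and the axes are right-handed (so a half turn about y gives the same grasp; the last joint's range is limited). The gripper opens to 85 mm and grips with 20 to 120 N. Pads are 22 mm wide; open, the fingers measure 114 mm over their backs; the gripper's body (76 mm by 85 mm) begins 54 mm behind the grasp point. The pads swing forward as they close: fully open they stand 13 mm farther back than shut.
Start: joints at [-73.688, 20.558, 86.54, -0, 72.909, -6.595], TCP at [0.234, -0.553, 0.245] pointing down, gripper open.
Joint ranges: [-170.27, 170.27], [-57.76, 135], [12.27, 136.19], [-55.21, 235.2], [11.17, 155.16], [-170.74, 170.74]. Speed limits (degrees/s): [136.94, 136.94, 180, 180, 180, 180].

## Interface

Orientations are given as a 3x3 rotation matrix whose columns are the frame's x, y, z axes.
In Python, from bench import * gives the robot as it stands.
- The arm moves only by the tool carry_out, never from a script. Its arguments are lists of equal length, an entry for each row: "rot": the turn, a rotation vector about the tool's x, y, z as a fraction of full scale, a list of three; "offset": the shift along the tool's x, y, z as a fraction of full scale, a list of three; "claw": the opening, from -1 (shut) to 1 (fully open), so that 0 is half open. In form: {"rot": [[ax, ay, az], ...], "offset": [[x, y, z], ...], "claw": [claw, ...]}. A call has 1 to 5 rows; each row is the pose to reach, as a shift and turn from the pose measured when the call began, along the tool's axes at that moment, turning the shorter way round; what a row does not reach only later rows make up. Full scale, the value 1, is 200 mm for a shift and pi rad for a turn. A row lasts 1/12 s, in which the tool goes at most 41.7 mm and 7.16 degrees, less where a joint would pass 70% of its speed; a pose out of reach is approached as far as the arm can. A call with a number of a shift or a turn outside -1 to 1 is refused whole. A call with a gripper value outside its range is refused whole. The fingers move at their own pace and stop on an object; "squeeze" is the grip in N (left out, the last holds). Time passes only in rows, so rows that repeat a pose let the fingers close. It gives the time, the measured TCP pose, the force and the opening at its end, in the units of the state.
- observe(): the state, without advancing time (a new reading comes with each control period).
- capture(name): name is "scene" or "top"; returns a dict with "color" (400x640x3 uint8, red, green, blue), "fx", "fy", "cx", "cy" (pixels), "k1" (the pictures are not rectified: a ray, as slopes to the right and down, at radius r is drawn at 1 + k1 r^2 times it, then the intrinsics apply), "R" (3x3) and "t" (3): a world point X has camera coordinates R X + t. Camera axes: x right, y down, z forward; pixel columns grow to the right and rows downward; lengths in m; the calibration is good to about 2 mm. A picture is of the moment at which its call begins. There is no depth.
- hand_in(): hands the job in, once; it reports no verdict.
The state is a dict: "time": time; "qpos": joint angles; "joint_velocities": joint speeds; "joint_efforts": joint torques, N m; "tool_pos": TCP position; "eef_rot": TCP orientation; "contact_force": force on the tool from outside, world axes, zero at the start; "wrist_torque": the same for the moment, N m; "gripper_width": finger opening in m.
Only numpy, scipy, OpenCV 4.12 (cv2) and the standard library are available. Lean on these libraries where they do the work, as an engineer would, in place of code of your own. Each camera call takes 0.05 s, during which the arm holds its last target. There are 200 camera calls.

## Task

Lock the tray of the tube shaker so that the machine can be carried to the next ward: take the red-headed transport pin out of the white accessory block and put it down through the hole in the brass pad of the tray, where the tray stands, until its tip rests lightly on the lock strip hidden under the tray. With the pin, slide the tray along until you feel the tip drop into the hole of the strip, then let the pin go fully home, upright with its collar flat on the brass pad, and let go of it. Feel for the hole gently, never forcing the tip against the machine, keep the rack of tubes standing on the tray, and leave the black screw and the other loose things where they are.

Things in the scene. Friction and masses are not known exactly. Their poses are not given: they have to be found in the camera images.
- shaker: Fixed tube shaker, a flat white machine 240 (x) x 370 (y) x 62 mm high under an aluminium tray. Origin: centre of its underside, on the table; y along the tray's travel, z up. On it, hidden under the tray with its top at z = 80 mm, is a fixed flat lock strip, 16 mm thick, with one 12.5 mm hole right through. Over 40 N between pin and machine before the tip is in the hole counts as forcing.
- tray (a joint): Travel of the tray in m along the shaker's +y, from 0 to 0.060 (stops); 0 to 0.008 at the start. It slides against about 2 N and stays where left. The hidden hole comes under the pad's hole at some travel between 0.016 and 0.052, which differs from machine to machine and cannot be seen. Tray 200 (x) x 320 (y) x 6 mm, underside at z = 88 mm, with lips 10 mm high at its edges.
- lock_pad (a point): Centre of the mouth of the hole in the tray's brass lock pad (pad 44 x 44 x 10 mm, its top 98 mm above the table, 4 mm above the tray; hole 12.5 mm wide, right through). It moves with the tray; axes as the shaker's. At travel q it lies at (-0.020, 0.070 + q, 0.098) m in the shaker's frame. The strip's hole is on the line along which it travels; the strip's top is 18 mm below the mouth.
- pin: Loose transport pin, about 90 g, upright in a hole of the block with its collar on the block's top. Steel shank 10 mm wide, 32 mm long, with a ball nose (radius 5 mm); collar 30 mm wide, 6 mm high; above it the red round head, 24 mm wide, 36 mm high. Origin: end of the tip; z to the head. Resting on the strip its collar is 14 mm above the pad; fully home it lies on the pad.
- block: Fixed white accessory block, 150 (x) x 56 (y) x 45 mm high, origin at the centre of its underside. Two holes 12 mm in diameter, 40 mm deep, at x = -45 and +45 mm: one holds the pin, the other the black screw.
- screw: Black star-headed rack clamp screw standing in the other hole of the accessory block, loose: head 44 mm wide, 64 mm long in all, origin at its lower end. Not to be used.
- rack: White rack with 15 red-capped sample tubes, 81 (x) x 127 (y) x 104 mm high, 0.45 kg, standing loose on the rubber mat of the tray, its near face 85 to 105 mm from the pad's hole. Origin: centre of its underside, 96 mm above the table.
- spare_rack: A second such rack standing on the table. Origin: centre of its underside.
- water: Water bottle with a red cap, 64 mm wide, 205 mm high, standing on the table; origin at its underside.
- sanitizer: White bottle of hand sanitizer, 60 mm wide, 150 mm high, standing on the table; origin at its underside.
- marker: Marker pen lying on the table, 130 mm long; origin at its underside.
Not all that is in view belongs to the job. What is shaped like the pin but blue or green is not meant.

How it is judged (in metres and radians):
On the way:
1. the pin's tip is through the lock pad, on the strip (10 to 22 mm below the pad's mouth), while the tray is still short of the hidden hole (travel under 12.5 mm) (z of pin in the frame of lock_pad between -0.022 and -0.01 m and horizontal distance between pin and lock_pad below 0.004 m and value of joint tray below 0.0125 m), for 0.1 s.
At the end, for the whole second after the job is handed in: The pin stands upright (within 7 degrees) and at rest in the lock pad and the strip's hole, its collar within 3 mm of the pad, its tip within 4 mm of the hole's axis, and the rack of tubes stands upright on the tray (z of pin in the frame of lock_pad below -0.029 m and horizontal distance between pin and lock_pad below 0.004 m and angle between pin's own z axis and vertical below 0.12 rad and linear speed of pin below 0.02 m/s and angle between rack's own z axis and vertical below 0.1 rad and z of rack in the frame of shaker between 0.09 and 0.106 m); the robot touches nothing.
It fails at once if the pin is forced: more than 40 N between the pin and the shaker while the tip is not yet in the strip's hole (less than 22 mm below the pad's mouth) (contact force between pin and shaker above 40 N and z of pin in the frame of lock_pad above -0.022 m).
It fails at once if the rack of tubes on the tray is tipped by more than 0.25 rad or ends up more than 75 mm from its start (the tray carries it at most 60 mm) (angle between rack's own z axis and vertical above 0.25 rad or distance of rack from where it was at the start of the episode above 0.075 m).
It fails at once if the black screw is moved by more than 20 mm (distance of screw from where it was at the start of the episode above 0.02 m).
It fails at once if another loose thing is moved by more than 30 mm (distance of any of spare_rack, water, sanitizer, marker from where it was at the start of the episode above 0.03 m).
It also fails if it takes over 72 s, if anything falls off the work surface, if the arm or the gripper's body presses on something with over 40 N, if the wrist force passes 120 N, or if a joint passes its speed limit or range.

## Working session

There is one attempt and no reset: what is moved stays moved. The work goes in short steps, Python scripts to look and compute and a tool call to move; the robot and the scene stay as the last step left them, time stands still between calls to the robot, and variables do not carry over. Pictures are saved under pics/ and viewed, about 8 in all and at most 12, crops included, and the job is handed in when it is done.

Besides the shell and the picture viewer there is one more tool, called after "Request:" as name(argument=value, ...), one argument or row to a line, values as JSON. carry_out: Moves the arm, as the interface text tells. Its arguments: {"type":"object","properties":{"rot":{"type":"array","items":{"type":"array","items":{"type":"number"}}},"offset":{"type":"array","items":{"type":"array","items":{"type":"number"}}},"claw":{"type":"array","items":{"type":"number"}},"squeeze":{"type":"number"}},"required":["rot","offset","claw"]}

```bash
mkdir -p pics; ls; python3 - <<'E'
from bench import *
import cv2
s=observe()
for k in s: print(k,s[k])
for n in("scene","top"):
    c=capture(n); cv2.imwrite(f"pics/{n}0.png",cv2.cvtColor(c["color"],cv2.COLOR_RGB2BGR))
    print(n,{k:c[k] for k in c if k!="color"})
E
```

```text
pics
time 0.0
qpos [-7.36869255e+01  2.05966267e+01  8.65986796e+01  9.66580755e-06
  7.29086915e+01 -6.59394615e+00]
joint_velocities [-0.04082365  0.04048438  0.03461073  0.0263914  -0.00521415  0.04113701]
joint_efforts [ 8.94949499e-04 -5.27613688e+01 -2.78616196e+01 -1.20602244e-04
  1.33262831e-02 -5.89867295e-05]
tool_pos [ 0.23335862 -0.55205309  0.2444692 ]
eef_rot [[-9.21137791e-01 -5.09681639e-04  3.89236318e-01]
 [-3.89236595e-01  1.74207405e-03 -9.21136167e-01]
 [-2.08592298e-04 -9.99998353e-01 -1.80307699e-03]]
contact_force [0.56379995 0.08406166 0.84395198]
wrist_torque [0.00224178 0.03750873 0.02022341]
gripper_width 0.08583360833896876
scene {'fx': 366.2675427054706, 'fy': 366.2675427054706, 'cx': 320.99716313727487, 'cy': 199.93005962369733, 'k1': -0.08655249806116481, 'R': array([[-0.61003477,  0.79226675, -0.01307544],
       [ 0.5226401 ,  0.38991322, -0.75816555],
       [-0.59557107, -0.4693411 , -0.651931  ]]), 't': array([ 0.32305997, -0.22931602,  1.51873461])}
top {'fx': 387.56987393407604, 'fy': 387.56987393407604, 'cx': 319.56256221931824, 'cy': 203.10097705251394, 'k1': 0.026010456036309727, 'R': array([[-0.0164903 , -0.99946631, -0.0281988 ],
       [-0.98359654,  0.0212822 , -0.17912264],
       [ 0.17962717,  0.02478246, -0.98342255]]), 't': array([0.00542109, 0.56100272, 1.0100549 ])}
```

View pics/scene0.png

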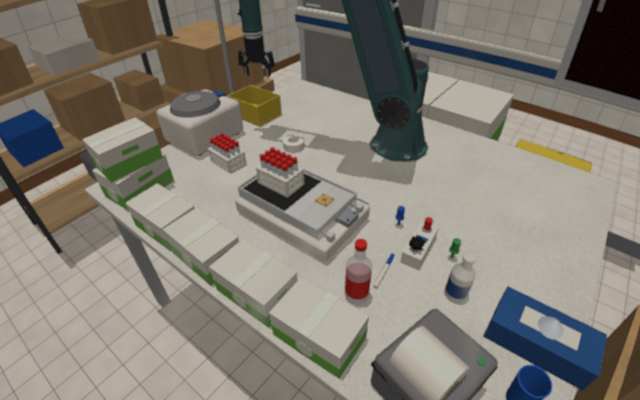

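View pics/top0.png

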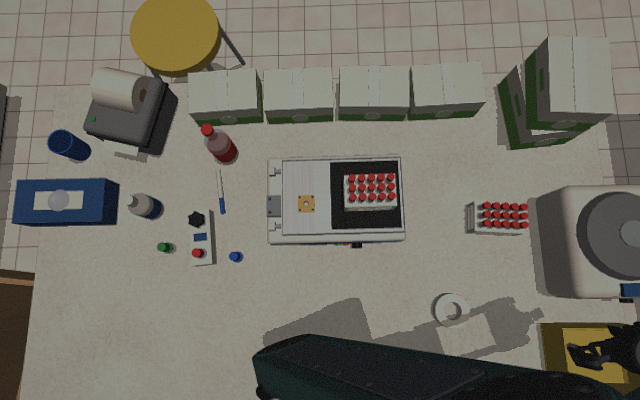

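The scene view shows the pin's red head at about (428,223), the screw at (417,242), the brass pad at (325,199), and blue and green decoys. In the top view the pin is at (198,253), the screw at (196,219), the pad at (306,203) and the rack at (370,190). Next I'll measure these by colour masks.

```bash
cat > h.py <<'E'
from bench import *
import cv2, numpy as np
def ray(c,u,v):
    K=np.array([[c["fx"],0,c["cx"]],[0,c["fy"],c["cy"]],[0,0,1.]])
    p=cv2.undistortPoints(np.array([[[u,v]]],float),K,np.array([c["k1"],0,0,0.]))[0,0]
    R=np.array(c["R"]); d=R.T@np.array([*p,1]); return -R.T@np.array(c["t"]), d/np.linalg.norm(d)
def plane(c,u,v,z):
    o,d=ray(c,u,v); return o+d*(z-o[2])/d[2]
def tri(cs,ps):
    A=np.zeros((3,3));b=np.zeros(3);L=[]
    for c,p in zip(cs,ps):
        o,d=ray(c,*p);P=np.eye(3)-np.outer(d,d);A+=P;b+=P@o;L.append((o,P))
    x=np.linalg.solve(A,b); return x,[float(np.linalg.norm(P@(x-o))) for o,P in L]
def mask(c,lo,hi,box):
    h=cv2.cvtColor(c["color"],cv2.COLOR_RGB2HSV); m=cv2.inRange(h,lo,hi)
    if lo[0]==0 and hi[0]<=8: m|=cv2.inRange(h,(172,lo[1],lo[2]),(180,hi[1],hi[2]))
    k=np.zeros_like(m);x0,y0,x1,y1=box;k[y0:y1,x0:x1]=255; return m&k
def cen(m):
    n,_,st,ce=cv2.connectedComponentsWithStats(m)
    i=1+np.argmax(st[1:,4]); return ce[i],st[i]
def hullc(m):
    p=cv2.findNonZero(m);h=cv2.convexHull(p);M=cv2.moments(h);return (M["m10"]/M["m00"],M["m01"]/M["m00"]),cv2.minAreaRect(p)
E
python3 - <<'E'
from h import *
S,T=capture("scene"),capture("top")
a,sa=cen(mask(S,(0,120,60),(8,255,255),(415,210,440,232)))
b,sb=cen(mask(T,(0,120,60),(8,255,255),(185,240,212,266)))
print("pin red",a,sa,b,sb,tri((S,T),(a,b)),plane(T,*b,.072))
br=((15,80,80),(35,255,255))
m1=mask(S,*br,(305,185,345,215));m2=mask(T,*br,(290,185,325,220))
(a,ra),(b,rb)=hullc(m1),hullc(m2)
print("pad",a,ra,b,rb,tri((S,T),(a,b)),plane(S,*a,.098),plane(T,*b,.098))
# mat corners in top view
mm=mask(T,(0,0,0),(180,255,45),(325,150,410,240)); 
p,_=hullc(mm);bx=cv2.boxPoints(cv2.minAreaRect(cv2.findNonZero(mm)));print("mat",[plane(T,*q,.096)[:2].round(4) for q in bx])
for n,bxx in (("screw",(180,205,212,232)),):
    m=mask(T,(0,0,0),(180,255,60),bxx);q,_=cen(m);print(n,q,plane(T,*q,.09))
L=[]
for c,(x0,y0,x1,y1),n in ((T,(180,195,330,275),5),):
    L=cv2.resize(c["color"][y0:y1,x0:x1],None,fx=n,fy=n,interpolation=cv2.INTER_CUBIC)
cv2.imwrite("pics/t1.png",cv2.cvtColor(L,cv2.COLOR_RGB2BGR))
E
```

```text
pin red [427.73684211 223.21052632] [424 217   9  13  76] [196.38461538 252.61538462] [192 249  12   8  65] (array([0.43180178, 0.32124041, 0.0704977 ]), [0.00045023444432207684, 0.00045023444432207386]) [0.43150071 0.3211383  0.072     ]
pad (324.24148148148146, 199.63407407407405) ((324.2000427246094, 199.60003662109375), (14.310833930969238, 9.838699340820312), 26.56505012512207) (305.94086021505376, 203.1787634408602) ((306.0, 203.0), (16.0, 16.0), 90.0) (array([0.55271016, 0.03031959, 0.09542639]), [0.001201069831495207, 0.0012010698314953096]) [0.55446094 0.03317782 0.098     ] [0.5529364  0.02918278 0.098     ]
mat [array([ 0.6626, -0.0354]), array([ 0.6635, -0.2177]), array([ 0.4871, -0.2134]), array([ 0.4853, -0.0367])]
screw [196.12021858 219.12021858] [0.51802437 0.31931788 0.09      ]
```

View pics/t1.png

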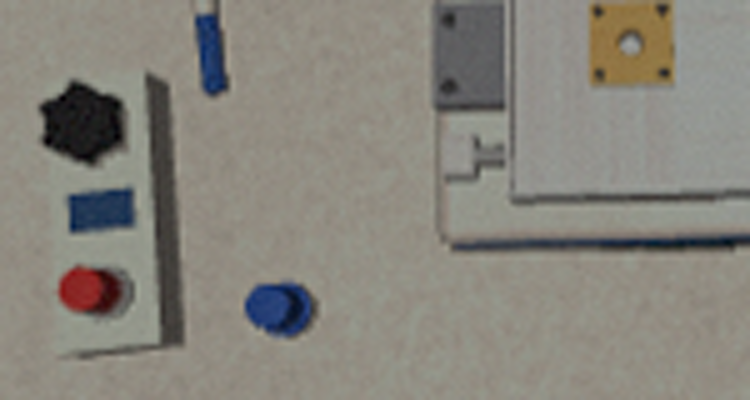

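The crop shows the pad's hole at top-view pixel (306,203.8), which puts it near (0.5525, 0.0295). The pin head is at (0.432, 0.321) and the shaker is turned by about 0°. I'll set off, raising the arm and squaring the jaws to world y.

Request:
carry_out(
  rot=[
    [0, 0.127, 0],
    [0, 0.127, 0],
    [0, 0.127, 0],
    [0, 0.127, 0],
    [0, 0.127, 0],
  ],
  offset=[
    [-0.92, -0.4, -0.26],
    [-0.92, -0.4, -0.26],
    [-0.92, -0.4, -0.26],
    [-0.92, -0.4, -0.26],
    [-0.92, -0.4, -0.26],
  ],
  claw=[0.4, 0.4, 0.4, 0.4, 0.4],
)

```text
time: 0.62
tool_pos: [0.3822, -0.4326, 0.3246]
eef_rot: [[-1.0, -0.001, -0.002], [0.002, 0.002, -1.0], [0.001, -1.0, -0.002]]
contact_force: [1.2, -0.7, -0.0]
gripper_width: 0.0598
```

Request:
carry_out(
  rot=[
    [0, 0, 0],
    [0, 0, 0],
    [0, 0, 0],
    [0, 0, 0],
    [0, 0, 0],
  ],
  offset=[
    [-0.35, -0.2, -0.95],
    [-0.35, -0.2, -0.95],
    [-0.35, -0.2, -0.95],
    [-0.35, -0.2, -0.95],
    [-0.35, -0.2, -0.95],
  ],
  claw=[0.4, 0.4, 0.4, 0.4, 0.4],
)

```text
time: 1.03
tool_pos: [0.4528, -0.2408, 0.3652]
eef_rot: [[-1.0, -0.001, -0.002], [0.002, 0.002, -1.0], [0.001, -1.0, -0.002]]
contact_force: [0.9, 0.2, 0.2]
gripper_width: 0.0593
```

Request:
carry_out(
  rot=[
    [0, 0, 0],
    [0, 0, 0],
    [0, 0, 0],
    [0, 0, 0],
    [0, 0, 0],
  ],
  offset=[
    [0, 0, -1],
    [0, 0, -1],
    [0, 0, -1],
    [0, 0, -1],
    [0, 0, -1],
  ],
  claw=[0.4, 0.4, 0.4, 0.4, 0.4],
)

```text
time: 1.45
tool_pos: [0.4525, -0.0382, 0.3656]
eef_rot: [[-1.0, -0.001, -0.002], [0.002, 0.002, -1.0], [0.001, -1.0, -0.002]]
contact_force: [0.5, 1.0, -0.2]
gripper_width: 0.0601
```

Request:
carry_out(
  rot=[
    [0, 0, 0],
    [0, 0, 0],
    [0, 0, 0],
    [0, 0, 0],
    [0, 0, 0],
  ],
  offset=[
    [0, 0, -1],
    [0, 0, -1],
    [0, 0, -1],
    [0, 0, -1],
    [0, 0, -1],
  ],
  claw=[0.4, 0.4, 0.4, 0.4, 0.4],
)

```text
time: 1.87
tool_pos: [0.4521, 0.1644, 0.3661]
eef_rot: [[-1.0, -0.0, -0.001], [0.001, 0.003, -1.0], [0.0, -1.0, -0.003]]
contact_force: [1.0, -1.0, -0.1]
gripper_width: 0.0594
```

Request:
carry_out(
  rot=[
    [0, 0, 0],
    [0, 0, 0],
    [0, 0, 0],
    [0, 0, 0],
    [0, 0, 0],
  ],
  offset=[
    [0.1, 0.3, -0.78],
    [0.1, 0.5, -0.78],
    [0.1, 0.5, -0.78],
    [0.1, 0.5, -0.78],
    [0.1, 0.5, -0.78],
  ],
  claw=[0.4, 0.4, 0.4, 0.4, 0.4],
)

```text
time: 2.28
tool_pos: [0.4301, 0.3233, 0.2638]
eef_rot: [[-1.0, -0.003, 0.001], [-0.001, 0.003, -1.0], [0.003, -1.0, -0.003]]
contact_force: [0.4, -0.1, -0.3]
gripper_width: 0.0594
```

Request:
carry_out(
  rot=[
    [0, 0, 0],
    [0, 0, 0],
    [0, 0, 0],
    [0, 0, 0],
    [0, 0, 0],
  ],
  offset=[
    [0, 0.2, 0],
    [0, 0.6, 0],
    [0, 0.6, 0],
    [0, 0.6, 0],
    [0, 0.6, 0],
  ],
  claw=[0.4, 0.4, 0.4, 0.4, 0.4],
)

```text
time: 2.7
tool_pos: [0.428, 0.3227, 0.1424]
eef_rot: [[-1.0, -0.008, 0.001], [-0.001, -0.0, -1.0], [0.008, -1.0, 0.0]]
contact_force: [0.5, -1.1, 0.4]
gripper_width: 0.0602
```

```bash
python3 - <<'E'
from h import *
S,T=capture("scene"),capture("top")
print(observe()["tool_pos"])
A=cv2.resize(S["color"][160:260,380:460],None,fx=5,fy=5,interpolation=cv2.INTER_CUBIC)
B=cv2.resize(T["color"][200:300,150:230],None,fx=5,fy=5,interpolation=cv2.INTER_CUBIC)
cv2.imwrite("pics/a2.png",cv2.cvtColor(np.hstack([A,B]),cv2.COLOR_RGB2BGR))
E
```

```text
[0.43117359 0.324265   0.14580928]
```

View pics/a2.png

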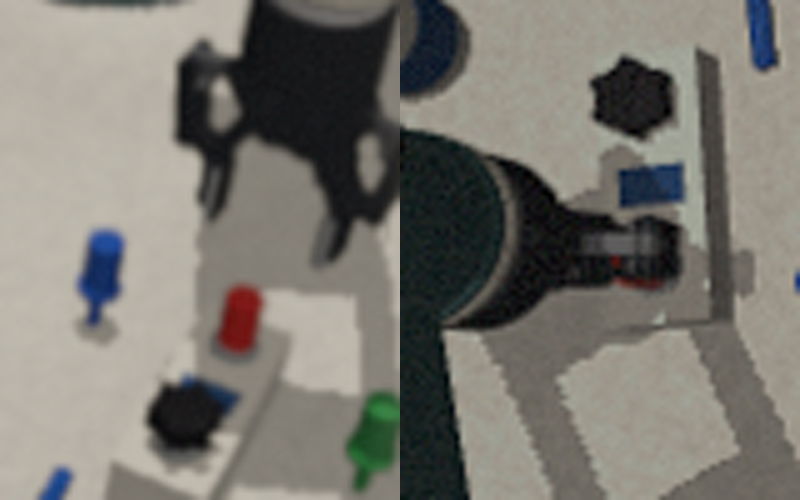

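Seen from close by, the jaws straddle the red head: scene-view crop (240,320), with the fingers at (215,200) and (335,240). I'll lower and then grip.

Request:
carry_out(
  rot=[
    [0, 0, 0],
    [0, 0, 0],
    [0, 0, 0],
    [0, 0, 0],
    [0, 0, 0],
  ],
  offset=[
    [0, 0.1, 0.015],
    [0, 0.2, 0.015],
    [0, 0.3, 0.015],
    [0, 0.37, 0.015],
    [0, 0.37, 0.015],
  ],
  claw=[0.2, 0.2, 0.2, 0.2, 0.2],
)

```text
time: 3.22
tool_pos: [0.4319, 0.3217, 0.0723]
eef_rot: [[-1.0, -0.0, -0.0], [0.0, 0.004, -1.0], [0.0, -1.0, -0.004]]
contact_force: [-0.3, -0.4, 0.4]
gripper_width: 0.0516
```

Request:
carry_out(
  rot=[
    [0, 0, 0],
    [0, 0, 0],
    [0, 0, 0],
  ],
  offset=[
    [0, 0, 0],
    [0, 0, 0],
    [0, 0, 0],
  ],
  claw=[0.1, 0.1, 0.1],
)

```text
time: 3.47
tool_pos: [0.4335, 0.3225, 0.0745]
eef_rot: [[-1.0, 0.003, -0.0], [0.0, 0.006, -1.0], [-0.003, -1.0, -0.006]]
contact_force: [1.0, 0.4, 0.2]
gripper_width: 0.0469
```

Request:
carry_out(
  rot=[
    [0, 0, 0],
    [0, 0, 0],
    [0, 0, 0],
    [0, 0, 0],
    [0, 0, 0],
  ],
  offset=[
    [0.005, 0.015, 0.005],
    [0.005, 0.015, 0.005],
    [0.005, 0.015, 0.005],
    [0.005, 0.015, 0.005],
    [0.005, 0.015, 0.005],
  ],
  claw=[-0.2, -0.4, -1, -1, -1],
  squeeze=60,
)

```text
time: 3.88
tool_pos: [0.4331, 0.3212, 0.0725]
eef_rot: [[-1.0, 0.005, 0.0], [-0.0, 0.006, -1.0], [-0.005, -1.0, -0.006]]
contact_force: [0.3, -2.9, 7.7]
gripper_width: 0.0221
```

Request:
carry_out(
  rot=[
    [0, 0, 0],
    [0, 0, 0],
    [0, 0, 0],
    [0, 0, 0],
  ],
  offset=[
    [0, 0, 0],
    [0, 0, 0],
    [0, 0, 0],
    [0, 0, 0],
  ],
  claw=[-1, -1, -1, -1],
)

```text
time: 4.22
tool_pos: [0.433, 0.3211, 0.0725]
eef_rot: [[-1.0, 0.005, 0.0], [-0.0, 0.006, -1.0], [-0.005, -1.0, -0.006]]
contact_force: [0.7, -2.1, 2.7]
gripper_width: 0.0225
```

```bash
python3 - <<'E'
from h import *
s=observe();print(s["tool_pos"],s["eef_rot"],s["contact_force"],s["gripper_width"])
E
```

```text
[0.43303965 0.32111552 0.07252303] [[-9.99989657e-01  4.53238357e-03  3.78092225e-04]
 [-3.51780432e-04  5.80468049e-03 -9.99983091e-01]
 [-4.53450164e-03 -9.99972881e-01 -5.80302605e-03]] [ 0.66649356 -2.10081616  2.697591  ] 0.022505308266793807
```

Request:
carry_out(
  rot=[
    [0, 0, 0],
    [0, 0, 0],
    [0, 0, 0],
    [0, 0, 0],
    [0, 0, 0],
  ],
  offset=[
    [0, -0.08, 0],
    [0, -0.2, 0],
    [0, -0.4, 0],
    [0, -0.6, 0],
    [0, -0.75, 0],
  ],
  claw=[-1, -1, -1, -1, -1],
)

```text
time: 4.63
tool_pos: [0.4326, 0.3207, 0.2251]
eef_rot: [[-1.0, 0.006, 0.0], [-0.0, 0.007, -1.0], [-0.006, -1.0, -0.007]]
contact_force: [1.5, 0.9, -1.8]
gripper_width: 0.0223
```

Request:
carry_out(
  rot=[
    [0, 0, 0],
    [0, 0, 0],
    [0, 0, 0],
    [0, 0, 0],
    [0, 0, 0],
  ],
  offset=[
    [-0.1, 0, 0.16],
    [-0.2, 0, 0.32],
    [-0.3, 0, 0.48],
    [-0.4, 0, 0.64],
    [-0.4, 0, 0.8],
  ],
  claw=[-1, -1, -1, -1, -1],
)

```text
time: 5.05
tool_pos: [0.5167, 0.1594, 0.2248]
eef_rot: [[-1.0, 0.01, 0.0], [-0.0, 0.008, -1.0], [-0.01, -1.0, -0.008]]
contact_force: [1.3, -0.5, -0.5]
gripper_width: 0.0227
```

```bash
python3 - <<'E'
from h import *
s=observe();print(s["tool_pos"],s["eef_rot"],s["contact_force"],s["gripper_width"])
S,T=capture("scene"),capture("top")
A=cv2.resize(S["color"][110:260,290:450],None,fx=4,fy=4,interpolation=cv2.INTER_CUBIC)
cv2.imwrite("pics/a3.png",cv2.cvtColor(A,cv2.COLOR_RGB2BGR))
E
```

```text
[0.51668386 0.15940625 0.22477075] [[-9.99948557e-01  1.01424295e-02  1.22107390e-04]
 [-4.41660755e-05  7.68454751e-03 -9.99970472e-01]
 [-1.01430684e-02 -9.99919036e-01 -7.68370424e-03]] [ 1.33146463 -0.53718103 -0.49394739] 0.022671739764608602
```

View pics/a3.png

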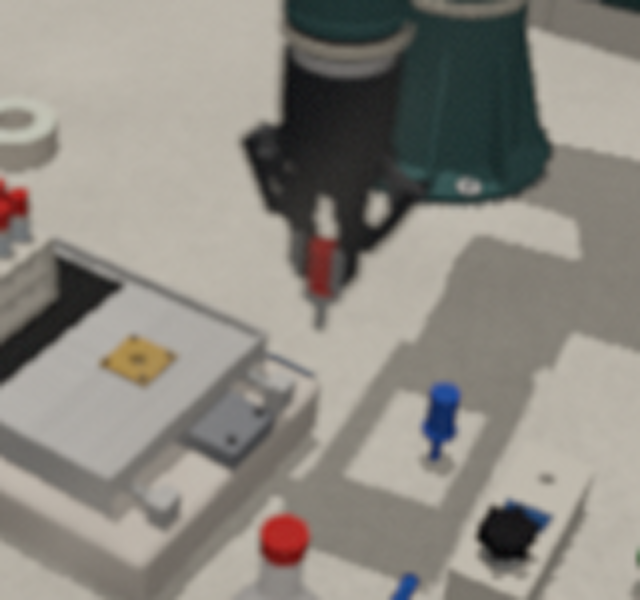

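The pin is held upright, with its tip at scene pixel (370,191), and the block's hole is empty at (426,229). The pad is clear at about (324.5,199.5). I'll move to just above the pad and correct the small tilt on the way.

Request:
carry_out(
  rot=[
    [0.0016, 0, -0.0025],
    [0.0016, 0, -0.0025],
    [0.0016, 0, -0.0025],
    [0.0016, 0, -0.0025],
    [0.0016, 0, -0.0025],
  ],
  offset=[
    [-0.09, 0, 0.2],
    [-0.18, 0, 0.4],
    [-0.18, 0.05, 0.6],
    [-0.18, 0.13, 0.65],
    [-0.18, 0.2, 0.65],
  ],
  claw=[-1, -1, -1, -1, -1],
)

```text
time: 5.57
tool_pos: [0.5493, 0.0238, 0.1827]
eef_rot: [[-1.0, -0.003, -0.007], [0.007, -0.001, -1.0], [0.003, -1.0, 0.001]]
contact_force: [-0.9, -0.2, -1.2]
gripper_width: 0.0223
```

Request:
carry_out(
  rot=[
    [0, 0, 0],
    [0, 0, 0],
  ],
  offset=[
    [0, 0, 0],
    [0, 0, 0],
  ],
  claw=[-1, -1],
)

```text
time: 5.73
tool_pos: [0.5483, 0.024, 0.1818]
eef_rot: [[-1.0, -0.005, -0.007], [0.007, -0.0, -1.0], [0.005, -1.0, 0.0]]
contact_force: [-0.3, 1.0, -1.0]
gripper_width: 0.0226
```

```bash
python3 - <<'E'
from h import *
s=observe();print(s["tool_pos"],s["eef_rot"],s["contact_force"],s["gripper_width"])
I=[]
for i in range(6): S=capture("scene"); I.append(S["color"].astype(float))
T=capture("top")
S["color"]=np.mean(I,0).astype(np.uint8); np.save("S.npy",S["color"])
A=cv2.resize(S["color"][170:220,300:350],None,fx=12,fy=12,interpolation=cv2.INTER_CUBIC)
cv2.imwrite("pics/a4.png",cv2.cvtColor(A,cv2.COLOR_RGB2BGR))
E
```

```text
[0.54830981 0.02405    0.18175703] [[-9.99957606e-01 -5.34464433e-03 -7.49801462e-03]
 [ 7.49937829e-03 -2.35151835e-04 -9.99971852e-01]
 [ 5.34273072e-03 -9.99985690e-01  2.75223376e-04]] [-0.34516736  0.97395293 -0.98162887] 0.022554031271829592
```

View pics/a4.png

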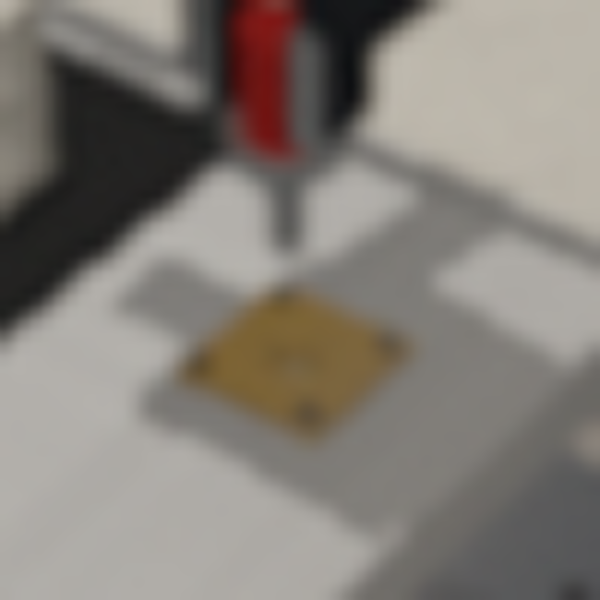

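The crop shows the shank's nose ending at crop (288,250), about 24 mm above the pad. The four pad screws average (297,355) and the hole is at about (295,360). I'll compare the two by rays in this same view.

```bash
python3 - <<'E'
from h import *
S=capture("scene");S["color"]=np.load("S.npy")
f=lambda x,y:(x/12+300-.46,y/12+170-.46)
m=mask(S,(12,60,50),(35,255,255),(310,188,340,212));h,_=hullc(m)
scr=f(297,355)
for n,p,z in (("ball",f(287,234),.1272),("padhull",h,.098),("screws",scr,.098),("holeview",f(294,360),.098),("hole floor",f(294,360),.096)): print(n,np.round(p,2),plane(S,*p,z).round(4))
print(observe()["tool_pos"])
# shank columns profile
g=cv2.cvtColor(S["color"],cv2.COLOR_RGB2GRAY)
for r in range(184,194): print(r,g[r,317:332])
E
```

```text
ball [323.46 189.04] [0.5439 0.0224 0.1272]
padhull [324.03 199.63] [0.5548 0.0327 0.098 ]
screws [324.29 199.12] [0.5525 0.0319 0.098 ]
holeview [324.04 199.54] [0.5545 0.0324 0.098 ]
hole floor [324.04 199.54] [0.5526 0.031  0.096 ]
[0.54956283 0.02434448 0.18328507]
184 [124 144 142 125 105  94  90  89  97 112 132 154 163 159 147]
185 [159 170 167 156 135 108  90  94 119 145 160 169 173 172 168]
186 [173 176 175 171 155 123  93  98 135 163 172 174 175 174 173]
187 [176 176 176 174 162 132  96  99 139 166 174 174 174 173 169]
188 [176 176 176 174 164 134  97  99 139 167 173 174 171 166 156]
189 [177 176 176 175 165 136 100 103 142 168 173 170 160 148 137]
190 [178 177 177 176 170 148 118 119 148 167 167 156 140 128 123]
191 [176 178 178 178 176 165 149 144 150 151 146 135 125 121 121]
192 [165 173 176 178 176 171 156 144 138 130 126 123 121 121 122]
193 [143 154 162 168 166 151 132 121 121 121 120 121 122 122 123]
```

Two estimates of the correction needed roughly agree: about +6 mm in x and +7 mm in y. I'll apply it and come down to about 10 mm above the pad, with a light grip so the pin slips rather than being forced.

Request:
carry_out(
  rot=[
    [0, 0, 0],
    [0, 0, 0],
    [0, 0, 0],
    [0, 0, 0],
  ],
  offset=[
    [-0.03, 0.03, -0.035],
    [-0.03, 0.075, -0.035],
    [-0.03, 0.075, -0.035],
    [-0.03, 0.075, -0.035],
  ],
  claw=[-1, -1, -1, -1],
  squeeze=25,
)

```text
time: 6.47
tool_pos: [0.5548, 0.0316, 0.1671]
eef_rot: [[-1.0, -0.004, -0.006], [0.006, -0.001, -1.0], [0.004, -1.0, 0.001]]
contact_force: [0.2, -0.3, -0.7]
gripper_width: 0.0221
```

```bash
python3 - <<'E'
from h import *
s=observe();print(s["tool_pos"],s["eef_rot"],s["contact_force"],s["gripper_width"])
I=[]
for i in range(6): S=capture("scene"); I.append(S["color"].astype(float))
print(observe()["tool_pos"])
S["color"]=np.mean(I,0).astype(np.uint8); np.save("S2.npy",S["color"])
A=cv2.resize(S["color"][175:215,300:350],None,fx=14,fy=14,interpolation=cv2.INTER_CUBIC)
cv2.imwrite("pics/a5.png",cv2.cvtColor(A,cv2.COLOR_RGB2BGR))
E
```

```text
[0.55476844 0.0315605  0.16712459] [[-9.99976812e-01 -3.98035879e-03 -5.52561979e-03]
 [ 5.52859545e-03 -7.36969346e-04 -9.99984446e-01]
 [ 3.97622467e-03 -9.99991807e-01  7.58958050e-04]] [ 0.2346351  -0.30453298 -0.68657893] 0.022115614021966386
[0.55566319 0.0311565  0.16846346]
```

View pics/a5.png

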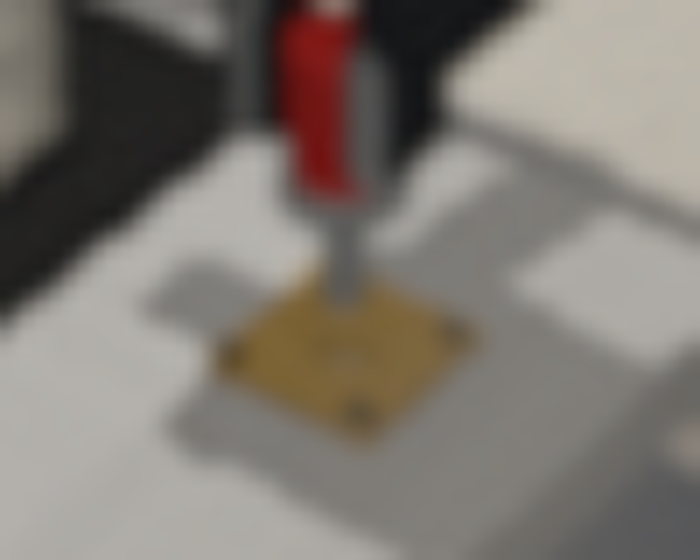

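The crop shows the nose end at (344,303) and the hole at about (343,352), so they line up sideways. The offset along the view line can't be told apart from the pin's height in the grip. I'll feel for it, going down in small steps and watching the force.

Request:
carry_out(
  rot=[
    [0, 0, 0],
    [0, 0, 0],
    [0, 0, 0],
  ],
  offset=[
    [0, 0.02, 0],
    [0, 0.035, 0],
    [0, 0.035, 0],
  ],
  claw=[-1, -1, -1],
)

```text
time: 7.02
tool_pos: [0.5551, 0.0311, 0.1608]
eef_rot: [[-1.0, -0.002, -0.006], [0.006, -0.001, -1.0], [0.002, -1.0, 0.001]]
contact_force: [-0.7, 0.4, -1.5]
gripper_width: 0.0223
```

Request:
carry_out(
  rot=[
    [0, 0, 0],
    [0, 0, 0],
  ],
  offset=[
    [0, 0.005, 0],
    [0, 0.005, 0],
  ],
  claw=[-1, -1],
)

```text
time: 7.18
tool_pos: [0.5548, 0.0311, 0.1594]
eef_rot: [[-1.0, -0.003, -0.006], [0.006, -0.001, -1.0], [0.003, -1.0, 0.001]]
contact_force: [0.4, 0.7, -1.3]
gripper_width: 0.0227
```

Request:
carry_out(
  rot=[
    [0, 0, 0],
    [0, 0, 0],
  ],
  offset=[
    [0, 0.01, 0],
    [0, 0.01, 0],
  ],
  claw=[-1, -1],
)

```text
time: 7.35
tool_pos: [0.5546, 0.0311, 0.157]
eef_rot: [[-1.0, -0.004, -0.006], [0.006, -0.001, -1.0], [0.004, -1.0, 0.001]]
contact_force: [-1.0, -0.1, -1.1]
gripper_width: 0.0228
```

Request:
carry_out(
  rot=[
    [0, 0, 0],
    [0, 0, 0],
  ],
  offset=[
    [0, 0.006, 0],
    [0, 0.006, 0],
  ],
  claw=[-1, -1],
)

```text
time: 7.52
tool_pos: [0.5544, 0.0311, 0.1556]
eef_rot: [[-1.0, -0.004, -0.006], [0.006, -0.001, -1.0], [0.004, -1.0, 0.001]]
contact_force: [0.2, -0.6, -1.2]
gripper_width: 0.0222
```

Request:
carry_out(
  rot=[
    [0, 0, 0],
    [0, 0, 0],
  ],
  offset=[
    [0, 0.008, 0],
    [0, 0.008, 0],
  ],
  claw=[-1, -1],
)

```text
time: 7.68
tool_pos: [0.5543, 0.0312, 0.1537]
eef_rot: [[-1.0, -0.004, -0.006], [0.006, -0.001, -1.0], [0.004, -1.0, 0.001]]
contact_force: [0.2, 1.2, -0.3]
gripper_width: 0.0224
```

Request:
carry_out(
  rot=[
    [0, 0, 0],
    [0, 0, 0],
  ],
  offset=[
    [0, 0.006, 0],
    [0, 0.006, 0],
  ],
  claw=[-1, -1],
)

```text
time: 7.85
tool_pos: [0.5541, 0.0312, 0.1523]
eef_rot: [[-1.0, -0.005, -0.006], [0.006, -0.001, -1.0], [0.005, -1.0, 0.001]]
contact_force: [-0.5, 0.2, -1.9]
gripper_width: 0.0222
```

Request:
carry_out(
  rot=[
    [0, 0, 0],
    [0, 0, 0],
  ],
  offset=[
    [0, 0.007, 0],
    [0, 0.007, 0],
  ],
  claw=[-1, -1],
)

```text
time: 8.02
tool_pos: [0.5541, 0.0311, 0.1507]
eef_rot: [[-1.0, -0.005, -0.006], [0.006, -0.001, -1.0], [0.005, -1.0, 0.001]]
contact_force: [0.2, 0.6, -0.9]
gripper_width: 0.0225
```

Request:
carry_out(
  rot=[
    [0, 0, 0],
    [0, 0, 0],
  ],
  offset=[
    [0, 0.006, 0],
    [0, 0.006, 0],
  ],
  claw=[-1, -1],
)

```text
time: 8.18
tool_pos: [0.5541, 0.0311, 0.1493]
eef_rot: [[-1.0, -0.005, -0.006], [0.006, -0.001, -1.0], [0.005, -1.0, 0.001]]
contact_force: [1.1, 0.1, -2.1]
gripper_width: 0.0223
```

Request:
carry_out(
  rot=[
    [0, 0, 0],
    [0, 0, 0],
  ],
  offset=[
    [0, 0.009, 0],
    [0, 0.009, 0],
  ],
  claw=[-1, -1],
)

```text
time: 8.35
tool_pos: [0.5541, 0.0311, 0.1472]
eef_rot: [[-1.0, -0.005, -0.006], [0.006, -0.001, -1.0], [0.005, -1.0, 0.001]]
contact_force: [1.7, 0.3, -1.8]
gripper_width: 0.0222
```

Request:
carry_out(
  rot=[
    [0, 0, 0],
    [0, 0, 0],
  ],
  offset=[
    [0, 0.006, 0],
    [0, 0.006, 0],
  ],
  claw=[-1, -1],
)

```text
time: 8.52
tool_pos: [0.5541, 0.0311, 0.1458]
eef_rot: [[-1.0, -0.005, -0.006], [0.006, -0.001, -1.0], [0.005, -1.0, 0.001]]
contact_force: [1.3, 0.4, -1.8]
gripper_width: 0.0224
```

```bash
python3 - <<'E'
from h import *
I=[]
for i in range(4): S=capture("scene"); I.append(S["color"].astype(float))
s=observe();print(s["tool_pos"],s["contact_force"],s["wrist_torque"])
S["color"]=np.mean(I,0).astype(np.uint8)
A=cv2.resize(S["color"][175:215,300:350],None,fx=14,fy=14,interpolation=cv2.INTER_CUBIC)
cv2.imwrite("pics/a6.png",cv2.cvtColor(A,cv2.COLOR_RGB2BGR))
E
```

```text
[0.55413789 0.03111784 0.14604433] [ 0.32676246  0.31103496 -1.64704629] [ 0.0477965  -0.12523338 -0.01484381]
```

View pics/a6.png

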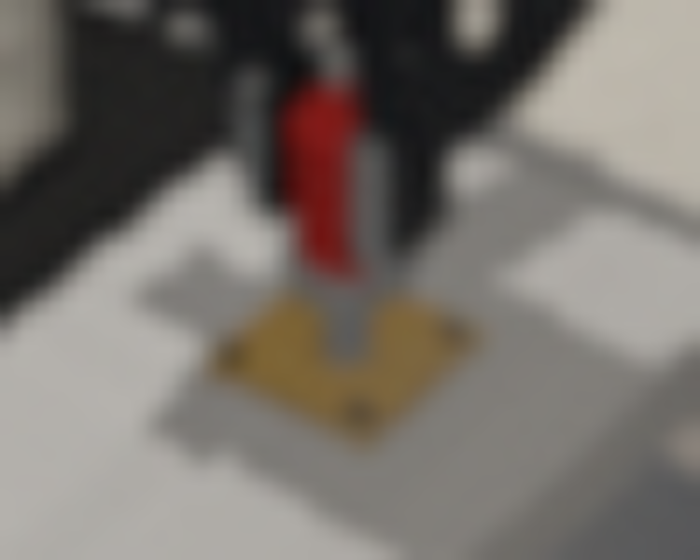

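The nose is now in the pad's hole: the shank meets the brass at crop (345,365), with no appreciable force. I'll go on down to feel the strip.

Request:
carry_out(
  rot=[
    [0, 0, 0],
    [0, 0, 0],
  ],
  offset=[
    [0, 0.011, 0],
    [0, 0.011, 0],
  ],
  claw=[-1, -1],
)

```text
time: 8.88
tool_pos: [0.5541, 0.0311, 0.1436]
eef_rot: [[-1.0, -0.005, -0.006], [0.006, -0.001, -1.0], [0.005, -1.0, 0.001]]
contact_force: [0.4, -0.1, -1.1]
gripper_width: 0.0222
```

Request:
carry_out(
  rot=[
    [0, 0, 0],
    [0, 0, 0],
  ],
  offset=[
    [0, 0.008, 0],
    [0, 0.008, 0],
  ],
  claw=[-1, -1],
)

```text
time: 9.05
tool_pos: [0.5541, 0.0311, 0.1417]
eef_rot: [[-1.0, -0.005, -0.006], [0.006, -0.001, -1.0], [0.005, -1.0, 0.001]]
contact_force: [0.7, -0.3, -1.2]
gripper_width: 0.0224
```

Request:
carry_out(
  rot=[
    [0, 0, 0],
    [0, 0, 0],
  ],
  offset=[
    [0, 0.006, 0],
    [0, 0.006, 0],
  ],
  claw=[-1, -1],
)

```text
time: 9.22
tool_pos: [0.5541, 0.0311, 0.1403]
eef_rot: [[-1.0, -0.005, -0.006], [0.006, -0.001, -1.0], [0.005, -1.0, 0.001]]
contact_force: [0.8, 0.2, -2.4]
gripper_width: 0.0221
```

Request:
carry_out(
  rot=[
    [0, 0, 0],
    [0, 0, 0],
  ],
  offset=[
    [0, 0.005, 0],
    [0, 0.005, 0],
  ],
  claw=[-1, -1],
)

```text
time: 9.38
tool_pos: [0.5541, 0.0311, 0.1393]
eef_rot: [[-1.0, -0.005, -0.006], [0.006, -0.001, -1.0], [0.005, -1.0, 0.001]]
contact_force: [0.9, 0.1, 0.4]
gripper_width: 0.0224
```

Request:
carry_out(
  rot=[
    [0, 0, 0],
    [0, 0, 0],
  ],
  offset=[
    [0, 0.005, 0],
    [0, 0.005, 0],
  ],
  claw=[-1, -1],
)

```text
time: 9.55
tool_pos: [0.5544, 0.0311, 0.1389]
eef_rot: [[-1.0, -0.004, -0.006], [0.006, -0.001, -1.0], [0.004, -1.0, 0.001]]
contact_force: [-1.8, -0.8, 5.9]
gripper_width: 0.0224
```

The tip touches the strip at TCP z = 0.139 with about 6 N, which matches a tip height of 80 mm. Now I'll slide toward +y in small steps with a slight downward bias.

Request:
carry_out(
  rot=[
    [0, 0, 0],
    [0, 0, 0],
    [0, 0, 0],
  ],
  offset=[
    [0, 0.002, -0.005],
    [0, 0.002, -0.01],
    [0, 0.002, -0.01],
  ],
  claw=[-1, -1, -1],
)

```text
time: 9.8
tool_pos: [0.5547, 0.0326, 0.139]
eef_rot: [[-1.0, -0.004, -0.006], [0.006, -0.002, -1.0], [0.004, -1.0, 0.002]]
contact_force: [-0.4, -3.6, 6.0]
gripper_width: 0.0226
```

Request:
carry_out(
  rot=[
    [0, 0, 0],
    [0, 0, 0],
    [0, 0, 0],
  ],
  offset=[
    [0, 0.002, -0.005],
    [0, 0.002, -0.01],
    [0, 0.002, -0.01],
  ],
  claw=[-1, -1, -1],
)

```text
time: 10.05
tool_pos: [0.5549, 0.0338, 0.1389]
eef_rot: [[-1.0, -0.003, -0.006], [0.006, -0.003, -1.0], [0.003, -1.0, 0.003]]
contact_force: [-1.4, -4.5, 6.5]
gripper_width: 0.0224
```

```bash
python3 - <<'E'
from h import *
s=observe();print(s["tool_pos"],s["eef_rot"],s["contact_force"],s["wrist_torque"])
E
```

```text
[0.55488741 0.03381067 0.13893338] [[-0.99997946 -0.00308586 -0.00561669]
 [ 0.00562695 -0.0033284  -0.99997863]
 [ 0.0030671  -0.9999897   0.0033457 ]] [-1.40376922 -4.52460568  6.5015064 ] [-0.93731131  0.2346491  -0.04270559]
```

Request:
carry_out(
  rot=[
    [0, 0, 0],
    [0, 0, 0],
    [0, 0, 0],
  ],
  offset=[
    [0.002, 0.002, -0.006],
    [0.002, 0.002, -0.012],
    [0.002, 0.002, -0.012],
  ],
  claw=[-1, -1, -1],
)

```text
time: 10.3
tool_pos: [0.5549, 0.0355, 0.139]
eef_rot: [[-1.0, -0.002, -0.005], [0.005, -0.005, -1.0], [0.002, -1.0, 0.005]]
contact_force: [-1.5, -3.4, 5.1]
gripper_width: 0.0223
```

Request:
carry_out(
  rot=[
    [0, 0, 0],
    [0, 0, 0],
    [0, 0, 0],
  ],
  offset=[
    [0.001, 0.002, -0.006],
    [0.001, 0.002, -0.012],
    [0.001, 0.002, -0.012],
  ],
  claw=[-1, -1, -1],
)

```text
time: 10.55
tool_pos: [0.555, 0.037, 0.139]
eef_rot: [[-1.0, -0.001, -0.005], [0.005, -0.006, -1.0], [0.001, -1.0, 0.006]]
contact_force: [-0.4, -5.5, 5.3]
gripper_width: 0.0224
```

Request:
carry_out(
  rot=[
    [0, 0, 0],
    [0, 0, 0],
    [0, 0, 0],
  ],
  offset=[
    [0.001, 0.002, -0.006],
    [0.001, 0.002, -0.012],
    [0.001, 0.002, -0.012],
  ],
  claw=[-1, -1, -1],
)

```text
time: 10.8
tool_pos: [0.5551, 0.0386, 0.1389]
eef_rot: [[-1.0, -0.001, -0.004], [0.004, -0.008, -1.0], [0.001, -1.0, 0.008]]
contact_force: [-1.1, -2.9, 5.4]
gripper_width: 0.0219
```

```bash
python3 - <<'E'
from h import *
s=observe();print(s["tool_pos"],s["eef_rot"],s["contact_force"],s["wrist_torque"])
T=capture("top")
br=((15,80,80),(35,255,255))
m=mask(T,*br,(280,185,325,220));print(cv2.countNonZero(m),hullc(m))
E
```

```text
[0.5551169  0.03859726 0.13894625] [[-9.99990844e-01 -8.79670722e-04 -4.18781462e-03]
 [ 4.19479947e-03 -8.09449167e-03 -9.99958441e-01]
 [ 8.45735933e-04 -9.99966852e-01  8.09810760e-03]] [-1.14389164 -2.91192478  5.4420718 ] [-0.96023549  0.19723403 -0.00790012]
28 ((298.29545454545456, 208.75), ((298.5, 208.5), (5.0, 5.0), 90.0))
```

Request:
carry_out(
  rot=[
    [-0.001, 0, 0],
    [-0.001, 0, 0],
    [-0.001, 0, 0],
    [-0.001, 0, 0],
  ],
  offset=[
    [0.001, 0.002, -0.005],
    [0.001, 0.002, -0.01],
    [0.001, 0.002, -0.015],
    [0.001, 0.002, -0.015],
  ],
  claw=[-1, -1, -1, -1],
)

```text
time: 11.18
tool_pos: [0.5551, 0.0409, 0.1389]
eef_rot: [[-1.0, -0.0, -0.004], [0.004, -0.006, -1.0], [0.0, -1.0, 0.006]]
contact_force: [-1.5, -3.2, 6.3]
gripper_width: 0.0223
```

Request:
carry_out(
  rot=[
    [-0.001, 0, 0],
    [-0.001, 0, 0],
    [-0.001, 0, 0],
    [-0.001, 0, 0],
  ],
  offset=[
    [0.001, 0.002, -0.005],
    [0.001, 0.002, -0.01],
    [0.001, 0.002, -0.015],
    [0.001, 0.002, -0.015],
  ],
  claw=[-1, -1, -1, -1],
)

```text
time: 11.52
tool_pos: [0.555, 0.0441, 0.1384]
eef_rot: [[-1.0, -0.0, -0.004], [0.004, -0.003, -1.0], [0.0, -1.0, 0.003]]
contact_force: [0.3, -2.0, -0.1]
gripper_width: 0.0221
```

```bash
python3 - <<'E'
from h import *
s=observe();print(s["tool_pos"],s["eef_rot"],s["contact_force"],s["wrist_torque"])
I=[]
for i in range(3): S=capture("scene"); I.append(S["color"].astype(float))
S["color"]=np.mean(I,0).astype(np.uint8)
A=cv2.resize(S["color"][170:220,300:360],None,fx=10,fy=10,interpolation=cv2.INTER_CUBIC)
cv2.imwrite("pics/a7.png",cv2.cvtColor(A,cv2.COLOR_RGB2BGR))
E
```

```text
[0.55500181 0.0441471  0.13835464] [[-9.99991507e-01 -1.96850057e-04 -4.11659311e-03]
 [ 4.11709820e-03 -2.63828030e-03 -9.99988044e-01]
 [ 1.85986977e-04 -9.99996500e-01  2.63906835e-03]] [ 0.25911806 -2.04771969 -0.11467458] [-0.34952103 -0.07020002  0.0225105 ]
```

View pics/a7.png

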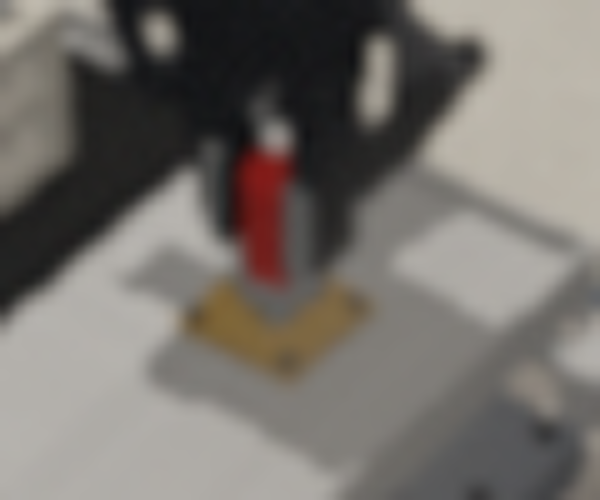

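The pad has moved with the pin, and the collar stands just over it at crop (275,300). The upward force vanished and z sank 0.5 mm, which suggests the hole's edge. I'll probe gently downward here.

Request:
carry_out(
  rot=[
    [0, 0, 0],
    [0, 0, 0],
    [0, 0, 0],
  ],
  offset=[
    [0, 0.004, 0],
    [0, 0.004, 0],
    [0, 0.004, 0],
  ],
  claw=[-1, -1, -1],
)

```text
time: 11.92
tool_pos: [0.555, 0.0444, 0.1374]
eef_rot: [[-1.0, -0.0, -0.004], [0.004, -0.002, -1.0], [0.0, -1.0, 0.002]]
contact_force: [0.3, -1.2, 0.8]
gripper_width: 0.0224
```

Request:
carry_out(
  rot=[
    [0, 0, 0],
    [0, 0, 0],
    [0, 0, 0],
  ],
  offset=[
    [0, 0.003, -0.005],
    [0, 0.003, -0.005],
    [0, 0.003, -0.005],
  ],
  claw=[-1, -1, -1],
)

```text
time: 12.17
tool_pos: [0.5549, 0.0455, 0.1366]
eef_rot: [[-1.0, -0.001, -0.004], [0.004, -0.002, -1.0], [0.001, -1.0, 0.002]]
contact_force: [0.2, -0.8, -1.1]
gripper_width: 0.0222
```

Request:
carry_out(
  rot=[
    [0, 0, 0],
    [0, 0, 0],
    [0, 0, 0],
  ],
  offset=[
    [0, 0.006, 0],
    [0, 0.006, 0],
    [0, 0.006, 0],
  ],
  claw=[-1, -1, -1],
)

```text
time: 12.42
tool_pos: [0.5549, 0.0457, 0.1353]
eef_rot: [[-1.0, -0.001, -0.004], [0.004, -0.002, -1.0], [0.001, -1.0, 0.002]]
contact_force: [1.0, -0.2, -1.0]
gripper_width: 0.0223
```

Request:
carry_out(
  rot=[
    [0, 0, 0],
    [0, 0, 0],
    [0, 0, 0],
  ],
  offset=[
    [0, 0.006, 0],
    [0, 0.006, 0],
    [0, 0.006, 0],
  ],
  claw=[-1, -1, -1],
)

```text
time: 12.67
tool_pos: [0.555, 0.0459, 0.1339]
eef_rot: [[-1.0, -0.001, -0.004], [0.004, -0.001, -1.0], [0.001, -1.0, 0.001]]
contact_force: [2.1, 0.1, -0.7]
gripper_width: 0.0224
```

The tip is 5 mm into the strip's hole with no force. I'll continue home.

Request:
carry_out(
  rot=[
    [0, 0, 0],
    [0, 0, 0],
    [0, 0, 0],
  ],
  offset=[
    [0, 0.01, 0],
    [0, 0.01, 0],
    [0, 0.01, 0],
  ],
  claw=[-1, -1, -1],
)

```text
time: 12.92
tool_pos: [0.5549, 0.046, 0.1316]
eef_rot: [[-1.0, -0.001, -0.004], [0.004, -0.001, -1.0], [0.001, -1.0, 0.001]]
contact_force: [1.5, 0.4, -1.0]
gripper_width: 0.0222
```

Request:
carry_out(
  rot=[
    [0, 0, 0],
    [0, 0, 0],
    [0, 0, 0],
  ],
  offset=[
    [0, 0.008, 0],
    [0, 0.008, 0],
    [0, 0.008, 0],
  ],
  claw=[-1, -1, -1],
)

```text
time: 13.17
tool_pos: [0.5549, 0.046, 0.1299]
eef_rot: [[-1.0, -0.001, -0.004], [0.004, -0.001, -1.0], [0.001, -1.0, 0.001]]
contact_force: [1.2, 1.3, -1.1]
gripper_width: 0.022
```

Request:
carry_out(
  rot=[
    [0, 0, 0],
    [0, 0, 0],
    [0, 0, 0],
  ],
  offset=[
    [0, 0.01, 0],
    [0, 0.01, 0],
    [0, 0.01, 0],
  ],
  claw=[-1, -1, -1],
)

```text
time: 13.42
tool_pos: [0.5549, 0.046, 0.1277]
eef_rot: [[-1.0, -0.001, -0.004], [0.004, -0.001, -1.0], [0.001, -1.0, 0.001]]
contact_force: [0.8, 0.2, -1.6]
gripper_width: 0.0228
```

Request:
carry_out(
  rot=[
    [0, 0, 0],
    [0, 0, 0],
    [0, 0, 0],
  ],
  offset=[
    [0, 0.008, 0],
    [0, 0.008, 0],
    [0, 0.008, 0],
  ],
  claw=[-1, -1, -1],
)

```text
time: 13.67
tool_pos: [0.5548, 0.046, 0.126]
eef_rot: [[-1.0, -0.001, -0.004], [0.004, -0.001, -1.0], [0.001, -1.0, 0.001]]
contact_force: [0.9, 0.4, -1.2]
gripper_width: 0.0224
```

Request:
carry_out(
  rot=[
    [0, 0, 0],
    [0, 0, 0],
    [0, 0, 0],
  ],
  offset=[
    [0, 0.006, 0],
    [0, 0.006, 0],
    [0, 0.006, 0],
  ],
  claw=[-1, -1, -1],
)

```text
time: 13.92
tool_pos: [0.5549, 0.046, 0.1255]
eef_rot: [[-1.0, -0.001, -0.004], [0.004, -0.001, -1.0], [0.001, -1.0, 0.001]]
contact_force: [-1.1, 0.1, 7.0]
gripper_width: 0.0222
```

The collar met the pad at z = 0.1255, 13.5 mm below the strip contact, with 7 N. I'll release and then lift.

Request:
carry_out(
  rot=[
    [0, 0, 0],
    [0, 0, 0],
    [0, 0, 0],
    [0, 0, 0],
    [0, 0, 0],
  ],
  offset=[
    [0, 0, 0],
    [0, 0, 0],
    [0, 0, 0],
    [0, 0, 0],
    [0, 0, 0],
  ],
  claw=[-0.2, 0, 0.2, 0.2, 0.2],
)

```text
time: 14.33
tool_pos: [0.5547, 0.046, 0.1253]
eef_rot: [[-1.0, -0.001, -0.004], [0.004, -0.001, -1.0], [0.001, -1.0, 0.001]]
contact_force: [0.8, -0.1, 0.2]
gripper_width: 0.0514
```

Request:
carry_out(
  rot=[
    [0, 0, 0],
    [0, 0, 0],
    [0, 0, 0],
    [0, 0, 0],
    [0, 0, 0],
  ],
  offset=[
    [0, -0.05, 0],
    [0, -0.1, 0],
    [0, -0.2, 0],
    [0, -0.35, 0],
    [0, -0.5, 0],
  ],
  claw=[0.2, 0.2, 0.2, 0.2, 0.2],
)

```text
time: 14.75
tool_pos: [0.5542, 0.0461, 0.2268]
eef_rot: [[-1.0, -0.002, -0.004], [0.004, -0.001, -1.0], [0.002, -1.0, 0.001]]
contact_force: [0.7, 0.4, -0.2]
gripper_width: 0.0516
```

Request:
carry_out(
  rot=[
    [0, 0, 0],
    [0, 0, 0],
    [0, 0, 0],
    [0, 0, 0],
    [0, 0, 0],
  ],
  offset=[
    [0.2, -0.3, 0],
    [0.4, -0.4, -0.3],
    [0.4, -0.4, -0.6],
    [0.4, -0.4, -0.9],
    [0.4, -0.4, -0.9],
  ],
  claw=[0.2, 0.2, 0.2, 0.2, 0.2],
)

```text
time: 15.17
tool_pos: [0.4803, 0.1934, 0.3049]
eef_rot: [[-1.0, 0.001, -0.006], [0.006, -0.0, -1.0], [-0.001, -1.0, 0.0]]
contact_force: [1.0, 1.2, -0.0]
gripper_width: 0.0512
```

```bash
python3 - <<'E'
from h import *
s=observe();print(s["tool_pos"],s["contact_force"],s["gripper_width"])
S,T=capture("scene"),capture("top")
A=cv2.resize(S["color"][140:240,230:330+30],None,fx=4,fy=4,interpolation=cv2.INTER_CUBIC)[:,:400]
A=cv2.resize(S["color"][140:240,260:360],None,fx=4,fy=4,interpolation=cv2.INTER_CUBIC)
B=cv2.resize(T["color"][150:250,265:365],None,fx=4,fy=4,interpolation=cv2.INTER_CUBIC)
cv2.imwrite("pics/a8.png",cv2.cvtColor(np.hstack([A,B]),cv2.COLOR_RGB2BGR))
E
```

```text
[0.48025688 0.19337376 0.30493741] [ 0.96978323  1.22648677 -0.01260255] 0.051161516317234965
```

View pics/a8.png

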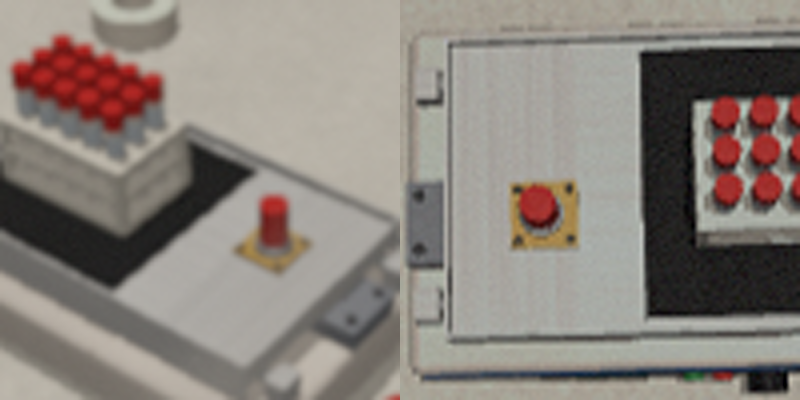

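The pin stands upright with its collar on the pad (scene crop (273,235), top crop (540,208)). The rack is upright on the mat and the arm is clear, so I'll hand in.

```bash
python3 -c "
from bench import *
print(hand_in())"
```

```text
the job is handed in; nothing more can be done
None
```

The tray is locked: the pin stands fully home in the brass pad and the strip's hole, and I handed the job in at about 15 s of the 72 s allowed.

- **Finding the hole:** I took the red pin out of the block and lowered it through the pad's hole. It rested on the strip with about 6 N at TCP z = 0.139. I then slid the tray about 15 mm toward +y in steps of about 1.5 to 3 mm, until the upward force vanished and the tip sank.
- **Seating:** the pin went down without resistance until its collar met the pad with 7 N, 13.5 mm below the strip contact (14 mm expected). I released it and lifted clear.
- **Last checks:** both camera views show the pin upright with its collar on the pad, the rack standing on its mat and the gripper clear. Measured contact force never went above about 8 N. I did not re-measure the screw or the other loose things, but the arm never came near them apart from the screw, about 86 mm away in the same block, while gripping the pin.
- **Disagreement:** while the pin hung above the pad, the scene camera's view of its height differed from the arm's own reading by about 5 mm. Contact with the strip showed the arm's reading was right.

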